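Pack a clasp purse and close the carton

TASK

Pack the finished clasp purse for posting: stand it upright on its base inside the open carton, setting it down rather than dropping it, and let go. Then close the carton properly: first fold the two short end flaps down flat, then the two long flaps down flat over them. Do not crush the carton, and leave the other things on the bench where they are.

Things in the scene. Friction and masses are not known exactly. Their poses are not given: they have to be found in the camera images.
- carton: open brown cardboard carton with four top flaps, fixed to the bench. Outside 146 mm along its x and 190 mm along its y (the long way); walls and floor 5 mm thick, so 136 x 180 mm inside; rim 95 mm high at the short ends, 100 mm on the long sides. Origin: centre of its underside, z up. Closed, the long flaps lie on top of the short ones, their upper face 104 mm high.
- purse: finished purse: a stiff dark-leather shell with a brass frame and two small brass clasp balls on top, standing on its base on the bench. 120 mm long (its x), 42 mm thick (its y), straight-sided to 45 mm high, then rounding in to the narrow frame at 65 to 71 mm, clasp to 80 mm. Origin: centre of its base, z up. 0.18 to 0.37 kg.
- short_flap_a (a joint): short end flap, 132 mm wide, its crease at the carton's y = +95 mm, 97 mm high; 72 mm from crease to free edge, 4 mm thick. Joint in rad: 0 = flat across the mouth, 1.57 = standing straight up, more = leaning outwards (starts at 1.7 to 2.1, stop at 2.7). Stiff crease: stays at any angle it is left at, no spring back; about 0.3 N at the edge moves it.
- short_flap_b (a joint): short end flap, 132 mm wide, its crease at the carton's y = -95 mm, 97 mm high; 72 mm from crease to free edge, 4 mm thick. Joint in rad: 0 = flat across the mouth, 1.57 = standing straight up, more = leaning outwards (starts at 1.7 to 2.1, stop at 2.7). Stiff crease: stays at any angle it is left at, no spring back; about 0.3 N at the edge moves it.
- long_flap_a (a joint): long flap, 186 mm wide, its crease at the carton's x = +73 mm, 102 mm high; 72 mm from crease to free edge, 4 mm thick. Joint in rad: 0 = flat across the mouth, 1.57 = standing straight up, more = leaning outwards (starts at 1.7 to 2.1, stop at 2.7). Stiff crease: stays at any angle it is left at, no spring back; about 0.3 N at the edge moves it.
- long_flap_b (a joint): long flap, 186 mm wide, its crease at the carton's x = -73 mm, 102 mm high; 72 mm from crease to free edge, 4 mm thick. Joint in rad: 0 = flat across the mouth, 1.57 = standing straight up, more = leaning outwards (starts at 1.7 to 2.1, stop at 2.7). Stiff crease: stays at any angle it is left at, no spring back; about 0.3 N at the edge moves it.
- short_flap_a_edge (a point): middle of the free edge of short_flap_a
- short_flap_b_edge (a point): middle of the free edge of short_flap_b
- long_flap_a_edge (a point): middle of the free edge of long_flap_a
- long_flap_b_edge (a point): middle of the free edge of long_flap_b
- tape_roll: bystander: roll of paper tape lying flat, 76 mm across, 24 mm high; origin at its underside centre
- glue_jar: bystander: amber glue jar with white lid, 64 mm across, 85 mm high; origin at its underside centre
- mallet: bystander: mallet lying at the right, wooden handle 200 mm along its -x from the origin, yellow head 66 mm across and 85 mm long; origin on the bench under the handle's head end
- pattern_weight: bystander: dark steel weight with a knob, 68 mm across, 58 mm high, beyond the work area; origin at its underside centre
- rivet_tin: bystander: low round steel tin, 70 mm across, 40 mm high, beyond the work area; origin at its underside centre
- awl: bystander: awl with a wooden handle, 150 mm long, lying at the left; origin on the bench under its middle
Not all that is in view belongs to the job. What is shaped like the purse but pink is not meant.

How it is judged:
By the outcome, as a careful person would: the job done as asked, in the order asked, and still so for the second after the job is handed in, with the robot touching nothing.
It also fails if it takes over 69 s, if anything falls off the work surface, if the arm or the gripper's body presses on something with over 40 N, if the wrist force passes 120 N, or if a joint passes its speed limit or range.

ROBOT

A 6-joint arm with a two-finger parallel gripper is mounted at the origin on the work surface. World frame = base frame: x ahead of the robot, y to its left, z up, the work surface at z = 0. Lengths are in m, angles in rad, forces in N, time in s.
With the tool pointing down it reaches from about 0.25 to 0.725 m from the base axis. Payload 4 kg.
Tool frame: the origin (TCP) lies at the very end of the fingers, on their centre line; the grasp point (between the pads) lies 19 mm behind it; z points along the fingers, y is the direction in which the jaws open and shut (so a half turn about z gives the same grasp; the last joint's range is limited). The gripper opens to 85 mm and grips with 20 to 120 N. Pads are 22 mm wide; open, the fingers measure 114 mm over their backs; the gripper's body (76 mm by 85 mm) begins 54 mm behind the grasp point. The pads swing forward as they close: fully open they stand 13 mm farther back than shut.
Start: joints at [1.311, 0.241, 0.005, 1.335, 0, 1.571], TCP at [0.128, 0.483, 0.231] pointing down, gripper open.
Joint ranges: [-2.72, 2.72], [-1.05, 1.87], [-1.09, 1.28], [-1.99, 2.15], [-1.42, 1.44], [-3.14, 3.14]. Speed limits (rad/s): [2.79, 2.79, 3.14, 3.14, 3.14, 3.14].

INTERFACE

Orientations are given as a unit quaternion [x, y, z, w].
In Python, from workcell import bot gives the robot as it stands.
- The arm moves only by the shell command python3 -m crank 'ROWS'. ROWS is JSON, a list that holds one entry, the list of rows, each a list of 5 numbers: the shift along the tool's x, y, z in mm, then the turn about the tool's z in degrees, then the closure in counts, from 0 (fully open) to 255 (shut). In form: [[[tx, ty, tz, turn, grip], ...]]. A call has 1 to 12 rows; each row shifts and turns the pose as measured when the row begins, along the tool's axes as they then stand; what a row does not reach is not made up. A row lasts 1/8 s, in which the tool goes at most 62.5 mm and 10.7 degrees, less where a joint would pass 70% of its speed; a pose out of reach is approached as far as the arm can. A call is refused whole if a number of a shift passes 62.5 or a number of a turn 10.7, either way. A call with a gripper value outside its range is refused whole. The fingers move at their own pace and stop on an object; the grip force is fixed at half the most. Time passes only in rows, so rows that do not move let the fingers close. It gives the time, the measured TCP pose, the force and the opening at its end, in the units of the state.
- bot.get_obs(): the state, without advancing time (a new reading comes with each control period).
- bot.camera(name): name is "scene" or "top" or "wrist"; returns a dict with "img" (480x640x3 uint8, blue, green, red), "depth" (480x640 float32, m along the optical axis (not along the pixel's ray), 0 where there is no reading), "fx", "fy", "cx", "cy" (pixels), "R" (3x3) and "t" (3): a world point X has camera coordinates R X + t; the wrist camera has in their place "T_tool_cam" (4x4, takes a point from camera to tool coordinates, whose origin is the TCP and whose axes are the flange's). Camera axes: x right, y down, z forward; pixel columns grow to the right and rows downward; lengths in m; the calibration is good to about 2 mm. A picture is of the moment at which its call begins: read the wrist's pose just before it.
- bot.job_done(): hands the job in, once; it reports no verdict.
The state is a dict: "clock": time; "joint_pos": joint angles; "joint_vel": joint speeds; "tau": joint torques, N m; "eef_pos": TCP position; "tool_rot": TCP orientation; "ft_force": force on the tool from outside, world axes, zero at the start; "ft_torque": the same for the moment, N m; "grip_width": finger opening in m.
Only numpy, scipy, OpenCV 4.12 (cv2) and the standard library are available. Lean on these libraries where they do the work, as an engineer would, in place of code of your own. Each camera call takes 0.05 s, during which the arm holds its last target.

## Working session

There is one attempt and no reset: what is moved stays moved. The work goes in short steps, Python scripts to look and compute and a shell command to move; the robot and the scene stay as the last step left them, time stands still between calls to the robot, and variables do not carry over. Pictures are saved under pics/ and viewed, and the job is handed in when it is done.

```bash
ls; mkdir -p pics; python3 - <<'E'
from workcell import bot
import cv2,numpy as np
o=bot.get_obs()
print({k:np.round(v,3).tolist() for k,v in o.items()})
for n in ['scene','top']:
    c=bot.camera(n); cv2.imwrite(f'pics/{n}0.png',c['img']); np.savez(f'pics/{n}0.npz',**c)
    print(n,c['fx'],c['fy'],c['cx'],c['cy'],np.round(c['R'],3).tolist(),np.round(c['t'],3))
E
```

```text
pics
{'clock': 0.0, 'joint_pos': [1.311, 0.241, 0.004, 1.335, -0.0, 1.571], 'joint_vel': [-0.002, -0.0, -0.0, -0.001, -0.001, 0.002], 'tau': [0.001, -37.232, 25.241, 0.017, 0.0, -0.0], 'eef_pos': [0.128, 0.483, 0.23], 'tool_rot': [0.13, 0.992, -0.001, -0.0], 'ft_force': [-0.882, 0.038, 0.27], 'ft_torque': [-0.015, 0.054, 0.0], 'grip_width': 0.086}
scene 457.5608368410556 457.5608368410556 321.0544240807916 245.22598193528876 [[0.071, 0.997, 0.008], [0.866, -0.057, -0.497], [-0.495, 0.042, -0.868]] [-0.024 -0.421  1.283]
top 606.5377116678715 606.5377116678715 310.20026271808115 237.11859733458036 [[-0.002, -1.0, 0.003], [-0.987, 0.002, -0.16], [0.16, -0.004, -0.987]] [-0.04   0.531  1.266]
```

View pics/scene0.png

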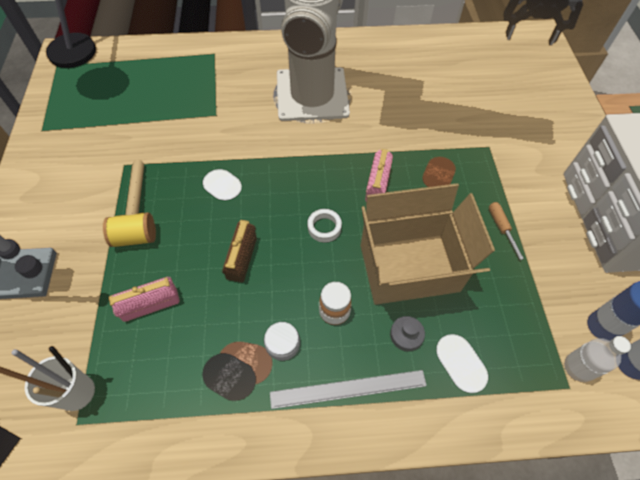

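View pics/top0.png

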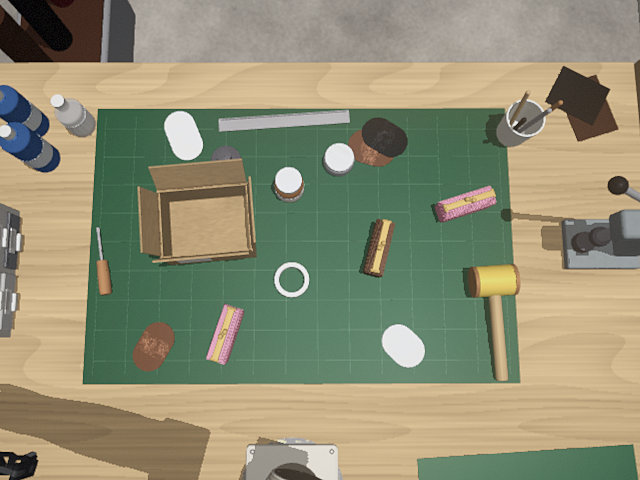

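Candidates for the purse in the top view are the dark-brown clasp object at (378,248), the pink ones at (225,334) and (465,203), and flat brown discs at (153,346) and (380,142). By the description it's the brown one at (378,248). I'll check that in a crop and measure it.

```bash
cat > h.py <<'E'
import numpy as np,cv2
def pts(c):
    d=c['depth']; v,u=np.indices(d.shape)
    P=np.stack([(u-c['cx'])/c['fx']*d,(v-c['cy'])/c['fy']*d,d],-1)
    if 'R' in c: return (P-c['t'])@c['R']   # R^T (P-t)
    return P
def toworld_tool(obs,dw):
    from scipy.spatial.transform import Rotation as R
    return R.from_quat(obs['tool_rot']).as_matrix().T@np.asarray(dw)
E
python3 - <<'E'
from h import *
c=dict(np.load('pics/top0.npz')); P=pts(c); im=c['img']
s=dict(np.load('pics/scene0.npz')); Ps=pts(s)
a=cv2.resize(im[205:290,340:420],None,fx=5,fy=5); b=cv2.resize(s['img'][210:290,205:275],None,fx=5,fy=5)
H=max(a.shape[0],b.shape[0]); pad=lambda x:cv2.copyMakeBorder(x,0,H-x.shape[0],0,5,0)
cv2.imwrite('pics/crop.png',np.hstack([pad(a),pad(b)]))
for n,PP,(r0,r1,c0,c1) in [('top',P,(205,290,340,420)),('scene',Ps,(210,290,205,275))]:
    Q=PP[r0:r1,c0:c1].reshape(-1,3); print(n,'table z',np.median(Q[:,2]))
    for lo,hi in [(0.012,.1),(.02,.045),(.06,.073),(.073,.09)]:
        m=(Q[:,2]>lo)&(Q[:,2]<hi); q=Q[m]
        if len(q)<4: continue
        r=cv2.minAreaRect((q[:,:2]*1000).astype(np.float32)); print(lo,hi,m.sum(),np.round(q.mean(0),4),np.round(r[0],1),np.round(r[1],1),round(r[2],1),'zmax',q[:,2].max())
# carton
Q=P[150:275,130:265]
print(np.round(Q[::12,::12,2],3))
E
```

```text
top table z 0.001258162695526123
0.012 0.1 1148 [ 0.5049 -0.1868  0.0607] [ 507.5 -189.6] [ 42.1 119.6] 75.5 zmax 0.08464458402795791
0.02 0.045 87 [ 0.4946 -0.1739  0.0362] [ 507.3 -189.5] [ 42.1 119. ] 75.5 zmax 0.0449748906582517
0.06 0.073 614 [ 0.5077 -0.1896  0.0672] [ 508.6 -190.4] [ 31.9 116.2] 75.5 zmax 0.07291765708010262
0.073 0.09 93 [ 0.5085 -0.1898  0.0756] [ 506.9 -189.7] [ 18.7 108.6] 75.4 zmax 0.08464458402795791
scene table z 0.0018610002511217417
0.012 0.1 1314 [ 0.5203 -0.1845  0.0553] [ 509.1 -187.3] [ 41.2 120.8] 74.6 zmax 0.08234303322876088
0.02 0.045 243 [ 0.5347 -0.1817  0.0332] [ 518.5 -172.3] [ 37.3 125.4] 56.4 zmax 0.04493209039381325
0.06 0.073 580 [ 0.5125 -0.1874  0.0677] [ 507.8 -187.9] [ 31.  118.7] 74.9 zmax 0.07298861511505352
0.073 0.09 78 [ 0.5096 -0.1879  0.0761] [ 506.9 -187.8] [14.3 95.5] 72.6 zmax 0.08234303322876088
[[ 0.005  0.001  0.003  0.001  0.001  0.002  0.002 -0.001  0.06  -0.005
   0.002  0.006]
 [-0.006  0.002 -0.002  0.002  0.004  0.001  0.165  0.166  0.168  0.162
   0.    -0.002]
 [ 0.    -0.005  0.151  0.145  0.142  0.142  0.139  0.135  0.136  0.133
   0.    -0.003]
 [-0.002 -0.004  0.003  0.112  0.11   0.102  0.108  0.098  0.1    0.094
   0.166  0.001]
 [ 0.002  0.158  0.11   0.046  0.032  0.023  0.02   0.009  0.004  0.008
   0.165  0.004]
 [-0.     0.159  0.115  0.039  0.005 -0.     0.003  0.007  0.004  0.006
   0.144  0.002]
 [ 0.002  0.16   0.122  0.049  0.005  0.001  0.003  0.003  0.007  0.005
   0.111  0.005]
 [ 0.006  0.162  0.122  0.058  0.008  0.005  0.006  0.005  0.004  0.005
   0.099  0.005]
 [-0.005  0.166  0.123  0.061  0.009  0.003  0.002 -0.003  0.003  0.001
   0.094  0.001]
 [-0.002 -0.001 -0.002  0.117  0.167  0.174  0.172  0.05   0.03   0.012
   0.004 -0.002]
 [ 0.001  0.004 -0.004 -0.001  0.    -0.002 -0.002  0.005 -0.004 -0.001
   0.001 -0.001]]
```

View pics/crop.png

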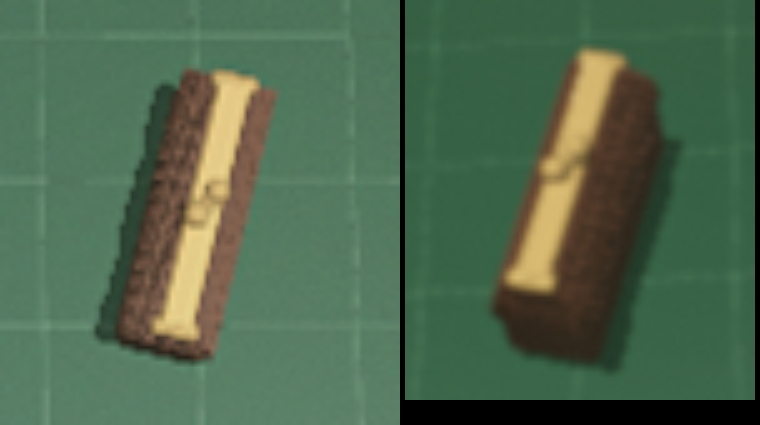

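The crop shows the dark-brown purse with brass frame and clasp balls, and its footprint measures 42 x 120 mm, matching the description. Its centre is about (0.508, -0.189) with the long axis at -14.5°. Next I'll measure the carton.

```bash
python3 - <<'E'
from h import *
c=dict(np.load('pics/top0.npz')); P=pts(c)
s=dict(np.load('pics/scene0.npz')); Ps=pts(s)
A=np.concatenate([P[145:280,125:270].reshape(-1,3),Ps[175:310,350:500].reshape(-1,3)])
src=np.r_[np.zeros(135*145),np.ones(135*150)]
hsv=np.concatenate([cv2.cvtColor(c['img'],40)[145:280,125:270].reshape(-1,3),cv2.cvtColor(s['img'],40)[175:310,350:500].reshape(-1,3)])
br=(hsv[:,0]<25)&(hsv[:,1]>50)
fl=br&(A[:,2]<.014)&(A[:,2]>-.005)
for k in (0,1):
    q=A[fl&(src==k)]; m=np.median(q,0); q=q[np.abs(q[:,:2]-m[:2]).max(1)<.12]
    r=cv2.minAreaRect((q[:,:2]*1000).astype(np.float32)); print('floor',k,np.round(r[0],1),np.round(r[1],1),round(r[2],1),len(q))
    w=A[br&(src==k)&(A[:,2]>.03)&(A[:,2]<.09)]
    r=cv2.minAreaRect((w[:,:2]*1000).astype(np.float32)); print('walls',k,np.round(r[0],1),np.round(r[1],1),round(r[2],1),len(w))
    for lo,hi in [(.094,.106),(.12,.13),(.14,.15),(.16,.18)]:
        w=A[br&(src==k)&(A[:,2]>lo)&(A[:,2]<hi)]
        print(k,lo,'xmin/max',np.round(np.percentile(w[:,0],[1,5,95,99]),3),'y',np.round(np.percentile(w[:,1],[1,5,95,99]),3))
for k,(Q,im) in enumerate([(P,c['img']),(Ps,s['img'])]):
    m=(Q[...,2]>.02); vis=im.copy(); 
    cv2.imwrite(f'pics/ct{k}.png',cv2.resize(im[140:300,120:280] if k==0 else im[165:320,345:505],None,fx=3.5,fy=3.5,interpolation=2))
a=cv2.imread('pics/ct0.png');b=cv2.imread('pics/ct1.png')
cv2.imwrite('pics/ct.png',cv2.resize(np.hstack([a[:540],b[:540]]),(800,386)))
E
```

```text
floor 0 [576.3 198.5] [187.1 225. ] 5.0 4313
walls 0 [590.6 181.6] [215.6 188.2] 5.8 1076
0 0.094 xmin/max [0.482 0.485 0.635 0.638] y [0.081 0.085 0.276 0.279]
0 0.12 xmin/max [0.481 0.49  0.647 0.649] y [0.077 0.086 0.283 0.285]
0 0.14 xmin/max [0.475 0.485 0.655 0.658] y [0.075 0.091 0.289 0.292]
0 0.16 xmin/max [0.464 0.468 0.664 0.667] y [0.069 0.073 0.295 0.299]
floor 1 [524.6 199. ] [223.5 237.4] 1.0 3009
walls 1 [497.4 142.5] [302.5 248.9] 6.1 3165
1 0.094 xmin/max [0.477 0.48  0.627 0.634] y [0.083 0.093 0.278 0.281]
1 0.12 xmin/max [0.473 0.475 0.611 0.644] y [0.077 0.085 0.286 0.288]
1 0.14 xmin/max [0.469 0.471 0.61  0.647] y [0.074 0.083 0.291 0.293]
1 0.16 xmin/max [0.463 0.466 0.663 0.667] y [0.07  0.074 0.296 0.299]
```

View pics/ct.png

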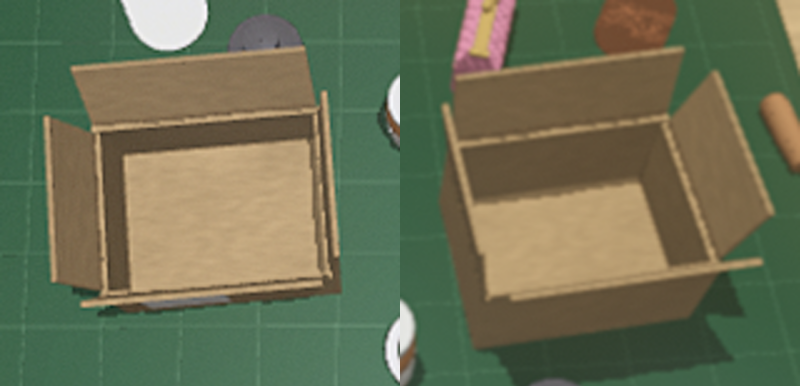

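```bash
cat >> h.py <<'E'
def flaps(A,c0,yaw,verbose=True):
    """A: world pts; fits each flap's tilt in carton frame"""
    cs,sn=np.cos(yaw),np.sin(yaw)
    L=np.c_[(A[:,:2]-c0)@np.array([[cs,-sn],[sn,cs]]),A[:,2]]
    return L
E
python3 - <<'E'
from h import *
c=dict(np.load('pics/top0.npz')); s=dict(np.load('pics/scene0.npz'))
for k,(cc,sl) in enumerate([(c,(slice(145,280),slice(125,270))),(s,(slice(175,310),slice(350,500)))]):
  A=pts(cc)[sl].reshape(-1,3)
  A=A[(A[:,2]>.106)&(A[:,2]<.168)]
  c0=np.array([.556,.181]); yaw=np.deg2rad(5)
  L=flaps(A,c0,yaw)
  for n,ax,sg,w in [('+x',0,1,.08),('-x',0,-1,.08),('+y',1,1,.06),('-y',1,-1,.06)]:
    h=.073 if ax==0 else .095
    m=(np.abs(L[:,1-ax])<w)&(sg*L[:,ax]>h-.02)&(sg*L[:,ax]<h+.055)
    q=L[m]
    if len(q)<30: print(n,len(q)); continue
    for it in range(3):
        # sg*L = a + b*z + d*other
        M=np.c_[np.ones(len(q)),q[:,2]-.1,q[:,1-ax]]
        x,*_=np.linalg.lstsq(M,q[:,ax],rcond=None); r=q[:,ax]-M@x; q=q[np.abs(r)<max(.004,1.5*r.std())]
    print(k,n,len(q),'offset@z.1 %.4f'%x[0],'slope %.3f theta %.2f'%(x[1],np.pi/2+np.arctan(sg*x[1])),'d %.3f'%x[2],'res %.4f'%r.std())
E
```

```text
0 +x 1723 offset@z.1 0.0715 slope 0.464 theta 2.01 d -0.000 res 0.0016
0 -x 128 offset@z.1 -0.0689 slope -0.203 theta 1.77 d -0.001 res 0.0006
0 +y 1012 offset@z.1 0.0910 slope 0.300 theta 1.86 d 0.001 res 0.0014
0 -y 177 offset@z.1 -0.0948 slope -0.188 theta 1.76 d 0.001 res 0.0011
1 +x 191 offset@z.1 0.0693 slope 0.508 theta 2.04 d -0.001 res 0.0012
1 -x 1659 offset@z.1 -0.0700 slope -0.195 theta 1.76 d -0.002 res 0.0012
1 +y 1284 offset@z.1 0.0931 slope 0.291 theta 1.85 d 0.000 res 0.0011
1 -y 168 offset@z.1 -0.0987 slope -0.123 theta 1.69 d 0.000 res 0.0009
```

Carton: centre is about (0.557, 0.1785), yaw about 5° with the long axis along world y. Flap angles are about 2.02 (far), 1.77 (near), 1.85 (+y) and 1.73 (-y), all within 1.7 to 2.1. I'll move over to the purse.

```bash
python3 -m crank '[[[-42,-42.4,0,0,0],[-42,-42.4,0,0,0],[-42,-42.4,0,0,0],[-42,-42.4,0,0,0],[-42,-42.4,0,0,0],[-42,-42.4,0,0,0],[-42,-42.4,0,0,0],[-42,-42.4,0,0,0],[-42,-42.4,0,0,0],[-42,-42.4,0,0,0],[-42,-42.4,0,0,0],[-42,-42.4,0,0,0]]]'; cat >> h.py <<'E'
def goto(obs,xyz,heading_deg):
    from scipy.spatial.transform import Rotation as R
    M=R.from_quat(obs['tool_rot']).as_matrix()
    d=M.T@(np.asarray(xyz)-obs['eef_pos'])*1000
    h=np.degrees(np.arctan2(M[1,1],M[0,1]))
    print('pos',np.round(obs['eef_pos'],4),'heading y %.2f'%h,'tilt',np.round(M[:2,2],3),'-> shift mm',np.round(d,1),'turn %.1f'%(-((heading_deg-h+180)%360-180)),'F',np.round(obs['ft_force'],1),'w %.4f'%obs['grip_width'],'t %.2f'%obs['clock'],'j6 %.2f'%obs['joint_pos'][5])
E
python3 -c "
from h import *;from workcell import bot
goto(bot.get_obs(),[.508,-.189,.11],75.5)"
```

```text
clock: 1.6
eef_pos: [0.4942, -0.1537, 0.2287]
tool_rot: [0.125, 0.992, -0.001, 0.0]
ft_force: [0.4, 0.9, 1.0]
grip_width: 0.0854
pos [ 0.4942 -0.1537  0.2287] heading y 75.65 tilt [ 0.    -0.002] -> shift mm [-22.  -30.5 118.8] turn 0.1 F [0.4 0.9 1. ] w 0.0854 t 1.60 j6 -0.05
```

```bash
python3 -m crank '[[[-11,-15,0,0,0],[-11,-15,0,0,0],[0,0,0,0,0],[0,0,0,0,0]]]'; python3 - <<'E'
from h import *;from workcell import bot
from scipy.spatial.transform import Rotation as R
o=bot.get_obs(); c=bot.camera('wrist'); cv2.imwrite('pics/w1.png',c['img'])
T=c['T_tool_cam']; P=pts(c)@T[:3,:3].T+T[:3,3]
W=P@R.from_quat(o['tool_rot']).as_matrix().T+o['eef_pos']
m=(c['depth']>0)&(np.hypot(W[...,0]-.508,W[...,1]+.189)<.08)
for lo,hi in [(.015,.09),(.066,.09)]:
    q=W[m&(W[...,2]>lo)&(W[...,2]<hi)]; r=cv2.minAreaRect((q[:,:2]*1000).astype(np.float32)); print(lo,len(q),np.round(r[0],1),np.round(r[1],1),round(r[2],1),q[:,2].max())
goto(o,[.508,-.189,.021],75.5)
E
```

```text
clock: 2.1
eef_pos: [0.5075, -0.1912, 0.2258]
tool_rot: [0.127, 0.992, -0.0, -0.003]
ft_force: [0.3, 0.6, -0.7]
grip_width: 0.0853
0.015 8074 [ 508.4 -188.9] [ 42.7 118.9] 75.5 0.08229087150360981
0.066 4455 [ 508.3 -188.8] [ 26.  114.4] 75.8 0.08229087150360981
pos [ 0.5075 -0.1912  0.2258] heading y 75.37 tilt [-0.006  0.001] -> shift mm [ -1.1   2.4 204.7] turn -0.1 F [ 0.3  0.6 -0.7] w 0.0853 t 2.10 j6 -0.10
```

View pics/w1.png

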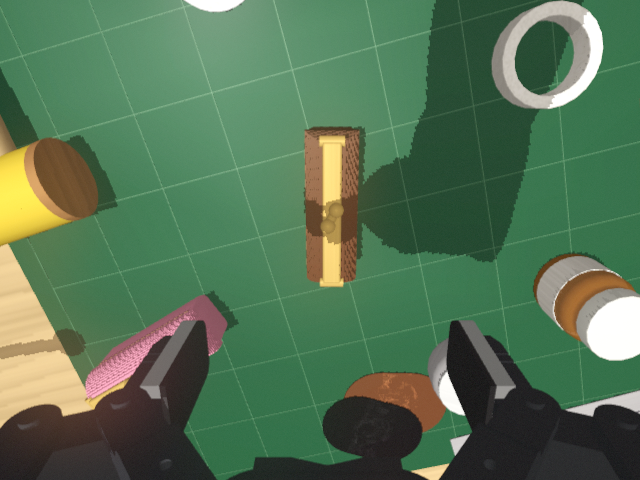

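The wrist view shows the purse at (333,210) between the jaw directions, and the fit of (508.4, -188.9) agrees with the other cameras. I'll descend.

```bash
python3 -m crank '[[[-1,2,40,0,0],[0,0,50,0,0],[0,0,50,0,0],[0,0,40,0,0],[0,0,15,0,0],[0,0,0,0,0]]]'; python3 -c "
from h import *;from workcell import bot
goto(bot.get_obs(),[.508,-.189,.016],75.5)"
```

```text
clock: 2.9
eef_pos: [0.5087, -0.1829, 0.0292]
tool_rot: [0.122, 0.992, -0.0, 0.0]
ft_force: [0.3, -0.7, 0.4]
grip_width: 0.0851
pos [ 0.5087 -0.1829  0.0292] heading y 75.94 tilt [ 0. -0.] -> shift mm [-0.8 -6.1 13.2] turn 0.4 F [ 0.3 -0.7  0.4] w 0.0851 t 2.90 j6 -0.10
```

```bash
python3 -m crank '[[[-1,-6,10,0,0],[0,0,0,0,0]]]'; python3 -c "
from h import *;from workcell import bot
goto(bot.get_obs(),[.508,-.189,.016],75.5)
goto(bot.get_obs(),[.508,-.189,.016],75.5)"
```

```text
clock: 3.15
eef_pos: [0.5094, -0.1889, 0.0206]
tool_rot: [0.122, 0.993, -0.0, 0.002]
ft_force: [-0.5, -0.3, 0.0]
grip_width: 0.085
pos [ 0.5094 -0.1889  0.0206] heading y 76.02 tilt [ 0.003 -0.001] -> shift mm [ 1.4 -0.5  4.6] turn 0.5 F [-0.5 -0.3  0. ] w 0.0850 t 3.15 j6 -0.11
pos [ 0.5094 -0.1889  0.0206] heading y 76.02 tilt [ 0.003 -0.001] -> shift mm [ 1.4 -0.5  4.6] turn 0.5 F [-0.5 -0.3  0. ] w 0.0850 t 3.15 j6 -0.11
```

Now close on the purse.

```bash
python3 -m crank '[[[1,0,4,0.4,0],[0,0,0,0,255],[0,0,0,0,255],[0,0,0,0,255],[0,0,0,0,255],[0,0,0,0,255],[0,0,0,0,255]]]';  python3 -c "
from h import *;from workcell import bot
goto(bot.get_obs(),[.508,-.189,.1],75.5)"
```

```text
clock: 4.03
eef_pos: [0.51, -0.1893, 0.0184]
tool_rot: [0.126, 0.992, -0.001, 0.004]
ft_force: [-0.3, 0.2, -0.2]
grip_width: 0.0412
pos [ 0.51   -0.1893  0.0184] heading y 75.56 tilt [ 0.007 -0.002] -> shift mm [  1.4  -0.2 -81.6] turn 0.1 F [-0.3  0.2 -0.2] w 0.0412 t 4.03 j6 -0.10
```

```bash
python3 -m crank '[[[0,0,-20,0,255],[0,0,-40,0,255],[0,0,-50,0,255],[0,0,-50,0,255],[0,0,-50,0,255],[0,0,0,0,255]]]'; python3 - <<'E'
from h import *;from workcell import bot
goto(bot.get_obs(),[.557,.1785,.22],5)
c=bot.camera('wrist'); cv2.imwrite('pics/w2.png',c['img'])
E
```

```text
clock: 4.78
eef_pos: [0.5062, -0.188, 0.2309]
tool_rot: [0.126, 0.992, 0.0, -0.001]
ft_force: [0.4, 0.2, -2.6]
grip_width: 0.0415
pos [ 0.5062 -0.188   0.2309] heading y 75.57 tilt [-0.002  0.001] -> shift mm [ 42.1 367.6  11. ] turn 70.6 F [ 0.4  0.2 -2.6] w 0.0415 t 4.78 j6 -0.10
```

View pics/w2.png

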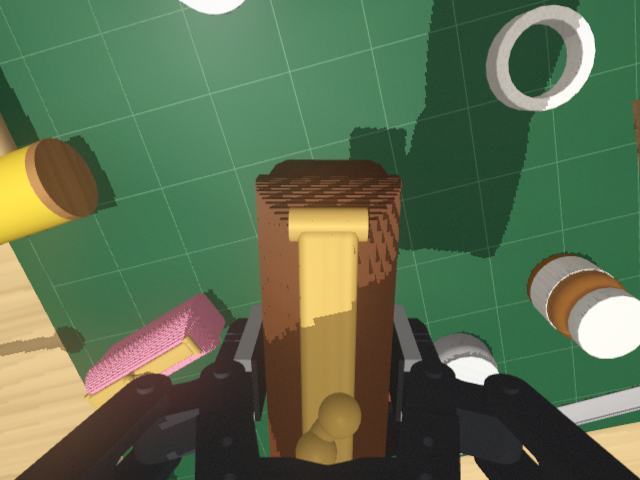

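The purse is held squarely at (330,300), weighing about 2.6 N. Turn it first, then carry it over.

```bash
python3 -m crank '[[[0,0,0,10,255],[0,0,0,10,255],[0,0,0,10,255],[0,0,0,10,255],[0,0,0,10,255],[0,0,0,10,255],[0,0,0,10,255],[0,0,0,0,255]]]';  python3 -c "
from h import *;from workcell import bot
goto(bot.get_obs(),[.557,.1785,.225],5)"
```

```text
clock: 5.82
eef_pos: [0.4939, -0.1835, 0.208]
tool_rot: [0.686, 0.727, -0.009, -0.02]
ft_force: [-0.6, 0.6, -2.6]
grip_width: 0.0409
pos [ 0.4939 -0.1835  0.208 ] heading y 3.37 tilt [-0.042  0.015] -> shift mm [357.9  83.5 -14.1] turn -1.6 F [-0.6  0.6 -2.6] w 0.0409 t 5.83 j6 1.16
```

```bash
python3 -m crank '[[[0,0,-20,0,255],[0,0,0,0,255]]]';  python3 -c "
from h import *;from workcell import bot
goto(bot.get_obs(),[.557,.1785,.225],5)"
```

```text
clock: 6.08
eef_pos: [0.4931, -0.1832, 0.2249]
tool_rot: [0.684, 0.729, -0.01, -0.023]
ft_force: [-0.1, -0.5, -3.1]
grip_width: 0.0411
pos [ 0.4931 -0.1832  0.2249] heading y 3.71 tilt [-0.048  0.017] -> shift mm [356.8  87.1   3.2] turn -1.3 F [-0.1 -0.5 -3.1] w 0.0411 t 6.08 j6 1.15
```

```bash
python3 -m crank '[[[50,12,-3,0,255],[50,12,-3,0,255],[50,12,-3,0,255],[50,12,-3,0,255],[50,12,-3,0,255],[50,12,-3,0,255],[0,0,0,0,255]]]';  python3 -c "
from h import *;from workcell import bot
goto(bot.get_obs(),[.557,.1785,.225],5)"
```

```text
clock: 6.95
eef_pos: [0.5438, 0.1285, 0.2344]
tool_rot: [0.68, 0.732, -0.015, -0.028]
ft_force: [-0.3, -0.9, -2.3]
grip_width: 0.0414
pos [0.5438 0.1285 0.2344] heading y 4.23 tilt [-0.062  0.017] -> shift mm [48.7 17.4  9.4] turn -0.8 F [-0.3 -0.9 -2.3] w 0.0414 t 6.95 j6 1.71
```

```bash
python3 -m crank '[[[45,12,-2,-0.8,255],[3,5,-2,0,255],[0,0,0,0,255]]]';  python3 - <<'E'
from h import *;from workcell import bot
goto(bot.get_obs(),[.557,.1785,.09],5)
for n in ('scene','top'):
    c=bot.camera(n); cv2.imwrite(f'pics/{n}1.png',c['img'])
a=cv2.imread('pics/scene1.png')[130:330,330:530];b=cv2.imread('pics/top1.png')[120:320,100:300]
cv2.imwrite('pics/c1.png',cv2.resize(np.hstack([a,b]),(800,400)))
E
```

```text
clock: 7.32
eef_pos: [0.5561, 0.1767, 0.2341]
tool_rot: [0.674, 0.738, -0.018, -0.03]
ft_force: [0.9, 0.4, -2.7]
grip_width: 0.0412
pos [0.5561 0.1767 0.2341] heading y 5.23 tilt [-0.068  0.013] -> shift mm [ -1.1  10.7 143.7] turn 0.2 F [ 0.9  0.4 -2.7] w 0.0412 t 7.33 j6 1.77
```

View pics/c1.png

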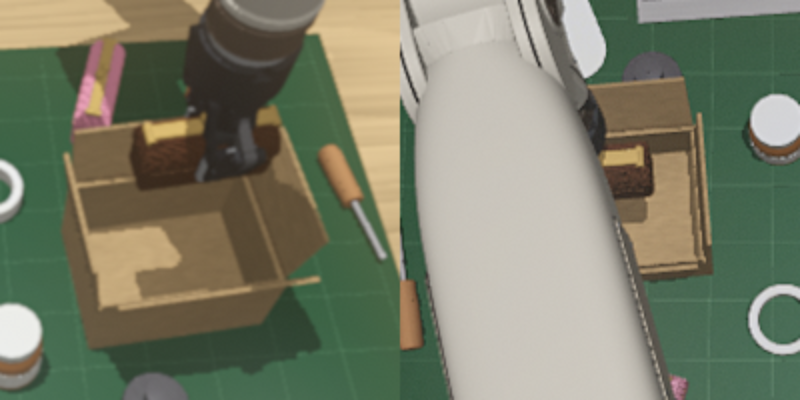

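```bash
python3 -m crank '[[[0,3,40,0,255],[0,3,40,0,255],[0,3,40,0,255],[0,2,25,0,255],[0,0,0,0,255]]]';  python3 -c "
from h import *;from workcell import bot
goto(bot.get_obs(),[.557,.1785,.026],5)"
```

```text
clock: 8.05
eef_pos: [0.5571, 0.1726, 0.0864]
tool_rot: [0.677, 0.735, -0.017, -0.029]
ft_force: [-0.6, 0.1, -1.5]
grip_width: 0.0411
pos [0.5571 0.1726 0.0864] heading y 4.73 tilt [-0.066  0.014] -> shift mm [ 4.8  4.3 60.3] turn -0.3 F [-0.6  0.1 -1.5] w 0.0411 t 8.05 j6 1.77
```

```bash
python3 -m crank '[[[3,2,20,0,255],[2,1,20,0,255],[0,1,12,0,255],[0,0,0,0,255]]]';  python3 -c "
from h import *;from workcell import bot
goto(bot.get_obs(),[.557,.1785,.026],5)"
```

```text
clock: 8.55
eef_pos: [0.5611, 0.1766, 0.039]
tool_rot: [0.679, 0.734, -0.014, -0.027]
ft_force: [0.3, -0.6, -2.3]
grip_width: 0.0413
pos [0.5611 0.1766 0.039 ] heading y 4.52 tilt [-0.058  0.016] -> shift mm [ 1.9 -3.2 13.2] turn -0.5 F [ 0.3 -0.6 -2.3] w 0.0413 t 8.55 j6 1.78
```

```bash
python3 -m crank '[[[1,-2,7,0,255],[0,0,4,0,255],[0,0,0,0,255]]]';  python3 -c "
from h import *;from workcell import bot
goto(bot.get_obs(),[.557,.1785,.023],5)"
```

```text
clock: 8.93
eef_pos: [0.5599, 0.1778, 0.0299]
tool_rot: [0.679, 0.734, -0.012, -0.026]
ft_force: [-0.5, -0.1, -1.3]
grip_width: 0.0414
pos [0.5599 0.1778 0.0299] heading y 4.49 tilt [-0.054  0.017] -> shift mm [ 0.7 -2.4  7.1] turn -0.5 F [-0.5 -0.1 -1.3] w 0.0414 t 8.93 j6 1.78
```

```bash
python3 -m crank '[[[0,-1,3,0,255],[0,0,1,0,255]]]';  python3 -m crank '[[[0,0,3,0,255],[0,0,0,0,255]]]';python3 -c "
from h import *;from workcell import bot
goto(bot.get_obs(),[.557,.1785,.023],5)"
```

```text
clock: 9.18
eef_pos: [0.5588, 0.178, 0.0262]
tool_rot: [0.679, 0.734, -0.012, -0.025]
ft_force: [0.4, -0.3, -1.8]
grip_width: 0.0413
clock: 9.43
eef_pos: [0.5592, 0.1788, 0.0255]
tool_rot: [0.679, 0.734, -0.011, -0.025]
ft_force: [0.2, 0.0, -2.4]
grip_width: 0.0414
pos [0.5592 0.1788 0.0255] heading y 4.51 tilt [-0.051  0.018] -> shift mm [-0.2 -2.1  2.6] turn -0.5 F [ 0.2  0.  -2.4] w 0.0414 t 9.43 j6 1.78
```

```bash
python3 -m crank '[[[0,-1,3,0,255],[0,0,0,0,255]]]';python3 -m crank '[[[0,0,2.5,0,255],[0,0,0,0,255]]]'
```

```text
clock: 9.68
eef_pos: [0.5595, 0.1794, 0.025]
tool_rot: [0.679, 0.734, -0.009, -0.024]
ft_force: [0.0, 0.5, -2.5]
grip_width: 0.0415
clock: 9.93
eef_pos: [0.5597, 0.1796, 0.0248]
tool_rot: [0.679, 0.734, -0.008, -0.023]
ft_force: [-1.0, -1.9, 0.2]
grip_width: 0.0413
```

```bash
python3 -m crank '[[[0,0,2.5,0,255],[0,0,0,0,255]]]';python3 -c "
from h import *;from workcell import bot
goto(bot.get_obs(),[.557,.1785,.023],5)
c=bot.camera('wrist'); cv2.imwrite('pics/w3.png',c['img'])"
```

```text
clock: 10.18
eef_pos: [0.5597, 0.1798, 0.0246]
tool_rot: [0.679, 0.734, -0.008, -0.023]
ft_force: [-0.6, -0.6, -0.2]
grip_width: 0.0414
pos [0.5597 0.1798 0.0246] heading y 4.48 tilt [-0.044  0.02 ] -> shift mm [-1.1 -2.8  1.7] turn -0.5 F [-0.6 -0.6 -0.2] w 0.0414 t 10.18 j6 1.79
```

View pics/w3.png

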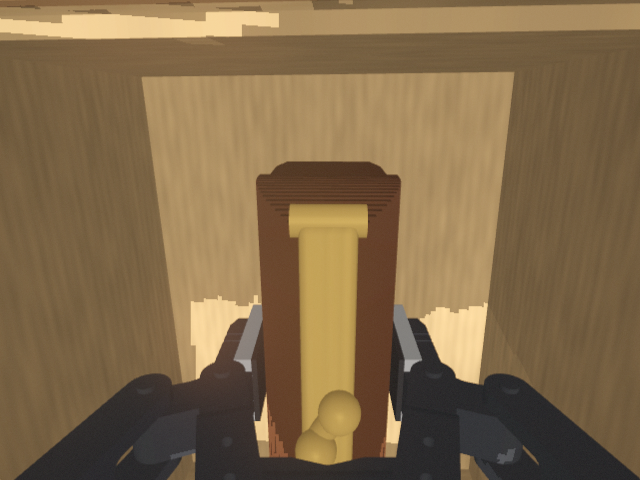

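The wrist view shows the purse on the floor, centred at (330,300) between the carton walls, and the wrist no longer carries its weight. I'll let go gently.

```bash
python3 -m crank '[[[0,0,0,0,100],[0,0,0,0,80],[0,0,0,0,70],[0,0,0,0,70]]]';python3 -m crank '[[[0,0,-15,0,70],[0,0,-30,0,70],[0,-3,-50,0,70],[0,-3,-50,0,70],[0,-3,-50,0,70],[0,0,-20,0,70]]]'; python3 - <<'E'
from h import *;from workcell import bot
o=bot.get_obs()
goto(o,[.557,.1785,.023],5)
from scipy.spatial.transform import Rotation as R
c=bot.camera('wrist'); cv2.imwrite('pics/w4.png',c['img'])
T=c['T_tool_cam']; P=pts(c)@T[:3,:3].T+T[:3,3]
W=P@R.from_quat(o['tool_rot']).as_matrix().T+o['eef_pos']
m=(c['depth']>0)&(np.abs(W[...,0]-.557)<.045)&(np.abs(W[...,1]-.18)<.075)
q=W[m&(W[...,2]>.02)&(W[...,2]<.1)]; r=cv2.minAreaRect((q[:,:2]*1000).astype(np.float32)); print(len(q),r,q[:,2].max())
E
```

```text
clock: 10.72
eef_pos: [0.5572, 0.1798, 0.0221]
tool_rot: [0.679, 0.734, -0.01, -0.025]
ft_force: [-2.0, 0.1, 0.3]
grip_width: 0.0618
clock: 11.48
eef_pos: [0.5627, 0.1749, 0.2481]
tool_rot: [0.679, 0.734, -0.005, -0.022]
ft_force: [0.1, 0.3, -0.7]
grip_width: 0.0618
pos [0.5627 0.1749 0.2481] heading y 4.49 tilt [-0.04   0.022] -> shift mm [ -1.6   3.1 225.2] turn -0.5 F [ 0.1  0.3 -0.7] w 0.0618 t 11.47 j6 1.78
7370 ((559.8087158203125, 179.96151733398438), (41.923038482666016, 119.96354675292969), 4.337972640991211) 0.08732001070769019
```

View pics/w4.png

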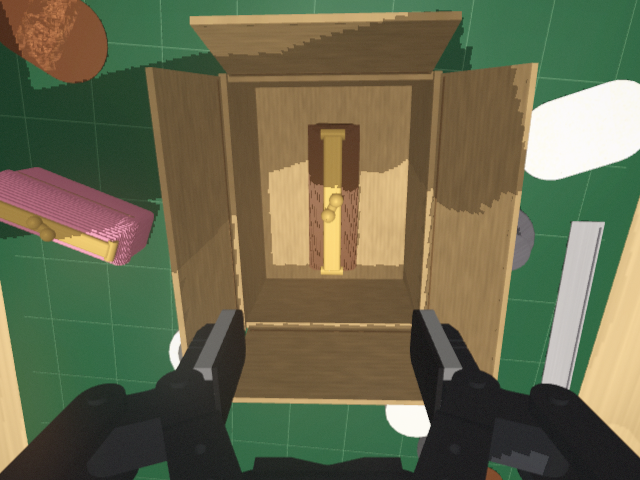

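The wrist view shows the purse upright inside the carton: footprint 42x120 centred at (0.560, 0.180), top about 85 mm, which is what I expected. Next I'll shut the fingers to use as a pusher and go outside the +y short flap.

```bash
cat >> h.py <<'E'
def cart(obs,cx,cy,z,head=5):
    a=np.deg2rad(5); C=np.array([.557,.1785]); Rm=np.array([[np.cos(a),-np.sin(a)],[np.sin(a),np.cos(a)]])
    print('now carton',np.round((obs['eef_pos'][:2]-C)@Rm*1000,1),'z',np.round(obs['eef_pos'][2]*1000,1))
    w=C+Rm@np.array([cx,cy])/1000; print('r %.3f'%np.hypot(*w)); goto(obs,[w[0],w[1],z/1000],head)
E
cat > q.py <<'E'
import sys
from h import *; from workcell import bot
cart(bot.get_obs(),*map(float,sys.argv[1:]))
E
python3 -m crank '[[[50,-5,0,0,255],[50,-4,0,0,255],[50,-4,0,0,255],[0,0,0,0,255],[0,0,0,0,255]]]'; python3 q.py 0 150 150
```

```text
clock: 12.15
eef_pos: [0.5422, 0.327, 0.2577]
tool_rot: [0.68, 0.733, 0.001, -0.019]
ft_force: [-0.1, 0.4, -0.4]
grip_width: 0.0001
now carton [ -1.8 149.3] z 257.7
r 0.635
pos [0.5422 0.327  0.2577] heading y 4.27 tilt [-0.027  0.027] -> shift mm [ -2.3   4.4 107.6] turn -0.7 F [-0.1  0.4 -0.4] w 0.0001 t 12.15 j6 2.02
```

```bash
python3 -m crank '[[[0,1,40,0,255],[0,1,40,-0.7,255],[0,1,25,0,255],[0,0,0,0,255]]]'; python3 q.py 0 100 150
```

```text
clock: 12.65
eef_pos: [0.5452, 0.3251, 0.1512]
tool_rot: [0.678, 0.735, 0.002, -0.018]
ft_force: [0.2, 0.7, -0.4]
grip_width: 0.0002
now carton [  1. 147.] z 151.2
r 0.615
pos [0.5452 0.3251 0.1512] heading y 4.59 tilt [-0.023  0.027] -> shift mm [-47.1  -0.6  -0.1] turn -0.4 F [ 0.2  0.7 -0.4] w 0.0002 t 12.65 j6 2.01
```

```bash
python3 -m crank '[[[-15,0,0,0,255],[-15,0,0,0,255],[-15,0,0,0,255],[-15,0,0,0,255],[-6,0,0,0,255]]]'; python3 q.py 0 81 150
```

```text
clock: 13.28
eef_pos: [0.5537, 0.2537, 0.1546]
tool_rot: [0.679, 0.734, 0.006, -0.016]
ft_force: [-0.3, 0.7, -0.2]
grip_width: -0.0001
now carton [ 3.3 75.2] z 154.6
r 0.608
pos [0.5537 0.2537 0.1546] heading y 4.40 tilt [-0.015  0.031] -> shift mm [ 5.6 -3.3  4.8] turn -0.6 F [-0.3  0.7 -0.2] w -0.0001 t 13.28 j6 1.91
```

```bash
python3 -m crank '[[[-5,-2,16,0,255],[-6,0,12,0,255],[-5,0,12,0,255]]]'; python3 q.py 0 52 117; python3 -c "
from workcell import bot;import cv2
c=bot.camera('scene');cv2.imwrite('pics/s2.png',cv2.resize(c['img'][130:330,330:530],(600,600)))"
```

```text
clock: 13.65
eef_pos: [0.5543, 0.2379, 0.1151]
tool_rot: [0.68, 0.733, 0.009, -0.015]
ft_force: [-0.7, -0.1, 1.1]
grip_width: 0.0004
now carton [ 2.4 59.4] z 115.1
r 0.599
pos [0.5543 0.2379 0.1151] heading y 4.37 tilt [-0.01   0.033] -> shift mm [-7.4 -2.4 -2.1] turn -0.6 F [-0.7 -0.1  1.1] w 0.0004 t 13.65 j6 1.88
```

View pics/s2.png

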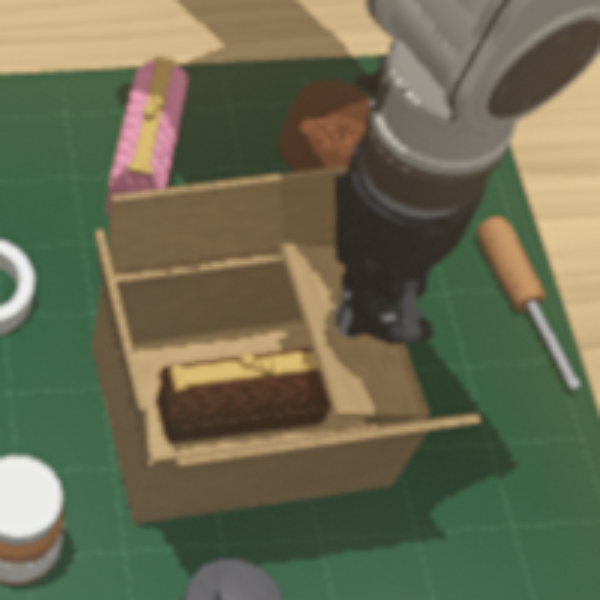

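The +y flap is folding in correctly (edge around (325,330) in the crop). I'll press it flat.

```bash
python3 -m crank '[[[-5,-1,6,0,255],[-3,0,6,0,255],[0,0,4,0,255],[0,0,2,0,255]]]'; python3 q.py 0 50 99
```

```text
clock: 14.2
eef_pos: [0.5531, 0.2291, 0.099]
tool_rot: [0.68, 0.733, 0.008, -0.015]
ft_force: [-4.3, -2.1, 11.0]
grip_width: 0.0002
now carton [ 0.5 50.8] z 99.0
r 0.598
pos [0.5531 0.2291 0.099 ] heading y 4.35 tilt [-0.01   0.032] -> shift mm [-0.8 -0.5 -0.1] turn -0.7 F [-4.3 -2.1 11. ] w 0.0002 t 14.20 j6 1.87
```

```bash
python3 -m crank '[[[0,0,-15,0,255],[0,0,-40,0,255],[0,0,-50,0,255],[-50,0,-40,0,255],[-55,0,0,0,255],[-55,0,0,0,255],[-40,0,0,0,255],[0,0,0,0,255]]]'; python3 q.py 0 -148 150
```

```text
clock: 15.2
eef_pos: [0.5735, 0.0222, 0.2464]
tool_rot: [0.678, 0.735, 0.012, -0.01]
ft_force: [0.2, 0.4, -0.3]
grip_width: 0.0002
now carton [   2.8 -157.1] z 246.4
r 0.571
pos [0.5735 0.0222 0.2464] heading y 4.60 tilt [0.001 0.031] -> shift mm [ 6.1 -3.2 96.6] turn -0.4 F [ 0.2  0.4 -0.3] w 0.0002 t 15.20 j6 1.51
```

```bash
python3 -m crank '[[[1,0,40,0,255],[1,-1,40,0,255],[1,-1,16,0,255],[15,0,0,0,255],[15,0,0,0,255]]]'; python3 q.py 0 -81 150
```

```text
clock: 15.82
eef_pos: [0.5715, 0.0621, 0.1527]
tool_rot: [0.678, 0.735, 0.015, -0.009]
ft_force: [-0.1, 0.1, -0.1]
grip_width: 0.0001
now carton [   4.3 -117.2] z 152.7
r 0.572
pos [0.5715 0.0621 0.1527] heading y 4.64 tilt [0.008 0.033] -> shift mm [36.1 -4.5  3.8] turn -0.4 F [-0.1  0.1 -0.1] w 0.0001 t 15.82 j6 1.58
```

```bash
python3 -m crank '[[[13,-2,0,0,255],[13,-2,0,0,255],[11,0,2,0,255],[6,0,13,0,255],[5,0,12,0,255],[5,0,12,0,255]]]'; python3 q.py 0 -52 115;  python3 -c "
from workcell import bot;import cv2
c=bot.camera('scene');cv2.imwrite('pics/s3.png',cv2.resize(c['img'][130:330,330:530],(600,600)))"
```

```text
clock: 16.58
eef_pos: [0.5651, 0.1224, 0.117]
tool_rot: [0.676, 0.736, 0.018, -0.006]
ft_force: [-0.3, 0.1, 0.2]
grip_width: 0.0001
now carton [  3.2 -56.6] z 117.0
r 0.576
pos [0.5651 0.1224 0.117 ] heading y 4.84 tilt [0.015 0.035] -> shift mm [ 4.6 -3.2  2.1] turn -0.2 F [-0.3  0.1  0.2] w 0.0001 t 16.57 j6 1.68
```

View pics/s3.png

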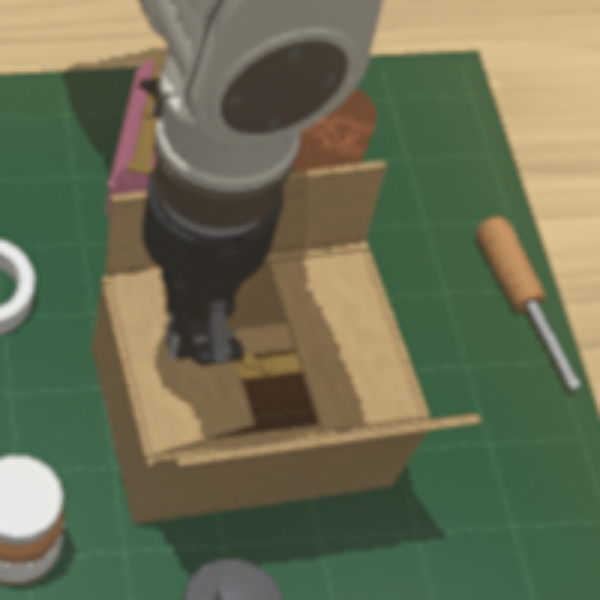

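The +y flap lies flat and the -y flap is nearly down. Press it flat, lift, and measure.

```bash
python3 -m crank '[[[4,-2,8,0,255],[2,0,8,0,255],[0,0,5,0,255],[0,0,3,0,255]]]'; python3 q.py 0 -50 99
```

```text
clock: 17.12
eef_pos: [0.5616, 0.1285, 0.0989]
tool_rot: [0.677, 0.736, 0.018, -0.005]
ft_force: [-6.8, -1.5, 14.1]
grip_width: 0.0
now carton [  0.2 -50.2] z 98.9
r 0.576
pos [0.5616 0.1285 0.0989] heading y 4.76 tilt [0.016 0.034] -> shift mm [ 0.2 -0.2 -0.1] turn -0.2 F [-6.8 -1.5 14.1] w 0.0000 t 17.12 j6 1.70
```

```bash
python3 -m crank '[[[0,0,-15,0,255],[0,0,-45,0,255],[5,-20,-50,0,255],[10,-40,-40,0,255],[15,-50,0,0,255],[20,-35,0,0,255],[0,0,0,0,255]]]'; python3 q.py -140 0 155; python3 - <<'E'
from h import *;from workcell import bot
from scipy.spatial.transform import Rotation as R
o=bot.get_obs(); c=bot.camera('wrist'); cv2.imwrite('pics/w5.png',c['img'])
T=c['T_tool_cam']; P=pts(c)@T[:3,:3].T+T[:3,3]
W=(P@R.from_quat(o['tool_rot']).as_matrix().T+o['eef_pos'])[c['depth']>0]
L=flaps(W,np.array([.557,.1785]),np.deg2rad(5))
for sg in(1,-1):
  for r in (10,30,50,65):
    m=(np.abs(L[:,0])<.05)&(np.abs(sg*L[:,1]-(.095-r/1000))<.004)&(L[:,2]>.09)
    print(sg,r,m.sum(),np.median(L[m,2]) if m.any() else None)
E
```

```text
clock: 18.0
eef_pos: [0.4073, 0.1616, 0.2524]
tool_rot: [0.678, 0.735, 0.02, -0.005]
ft_force: [0.2, 1.1, -0.7]
grip_width: 0.0
now carton [-150.6   -3.8] z 252.4
r 0.449
pos [0.4073 0.1616 0.2524] heading y 4.55 tilt [0.019 0.036] -> shift mm [ 0.5  8.4 97.7] turn -0.5 F [ 0.2  1.1 -0.7] w 0.0000 t 18.00 j6 1.85
1 10 1815 0.10014483615272748
1 30 1700 0.10017593385211135
1 50 1588 0.10017974221434353
1 65 1546 0.10017872362952691
-1 10 1129 0.10028273108172392
-1 30 1180 0.10024916810646706
-1 50 1256 0.10026521019433313
-1 65 1294 0.10026651224486947
```

View pics/w5.png

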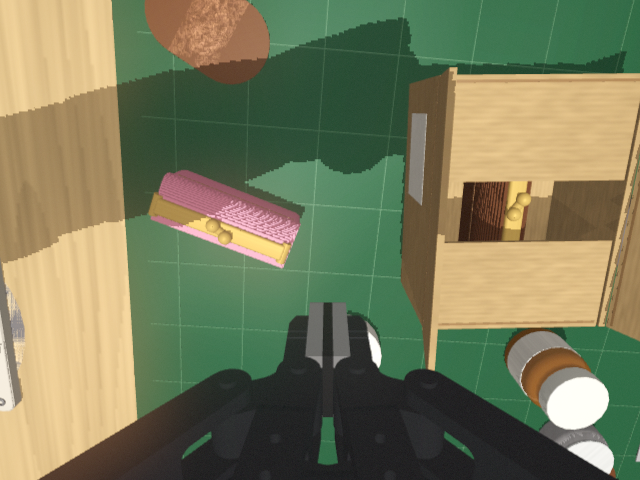

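Both short flaps measure flat (z = 100.2 mm across their full length), and the purse is still upright. Now the near long flap.

```bash
python3 -m crank '[[[0,0,40,0,255],[0,0,40,0,255],[0,5,14,-0.5,255],[0,14,0,0,255],[0,14,0,0,255]]]'; python3 q.py -63 0 155
```

```text
clock: 18.68
eef_pos: [0.4506, 0.1667, 0.1567]
tool_rot: [0.677, 0.736, 0.022, -0.003]
ft_force: [1.0, 0.3, 0.3]
grip_width: 0.0001
now carton [-107.1   -2.5] z 156.7
r 0.524
pos [0.4506 0.1667 0.1567] heading y 4.78 tilt [0.025 0.036] -> shift mm [ 2.5 44.   3. ] turn -0.2 F [1.  0.3 0.3] w 0.0001 t 18.68 j6 1.83
```

```bash
python3 -m crank '[[[0,13,0,0,255],[0,13,0,0,255],[0,13,0,0,255]]]'; python3 q.py -63 0 155
```

```text
clock: 19.05
eef_pos: [0.4946, 0.1703, 0.1595]
tool_rot: [0.677, 0.736, 0.023, -0.002]
ft_force: [0.0, -0.1, 0.4]
grip_width: 0.0002
now carton [-62.9  -2.8] z 159.5
r 0.524
pos [0.4946 0.1703 0.1595] heading y 4.71 tilt [0.028 0.038] -> shift mm [ 2.6 -0.2  4.6] turn -0.3 F [ 0.  -0.1  0.4] w 0.0002 t 19.05 j6 1.80
```

```bash
python3 -m crank '[[[1,5,16,0,255],[1,6,12,0,255],[0,6,12,0,255]]]'; python3 q.py -34 0 120;  python3 -c "
from workcell import bot;import cv2
c=bot.camera('scene');cv2.imwrite('pics/s4.png',cv2.resize(c['img'][130:330,330:530],(600,600)))"
```

```text
clock: 19.42
eef_pos: [0.5154, 0.1758, 0.1189]
tool_rot: [0.677, 0.735, 0.025, -0.002]
ft_force: [0.2, -0.3, 0.8]
grip_width: 0.0001
now carton [-41.7   0.9] z 118.9
r 0.552
pos [0.5154 0.1758 0.1189] heading y 4.69 tilt [0.031 0.038] -> shift mm [-0.9  7.7 -0.8] turn -0.3 F [ 0.2 -0.3  0.8] w 0.0001 t 19.43 j6 1.80
```

View pics/s4.png

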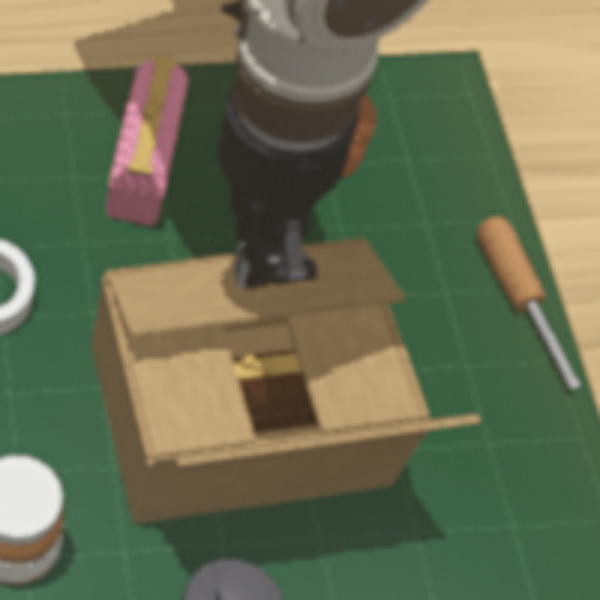

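The near long flap is most of the way down (free edge around (260,320)). Press it flat.

```bash
python3 -m crank '[[[0,4,7,0,255],[0,3,6,0,255],[0,0,4,0,255],[0,0,3,0,255]]]'; python3 q.py -32 0 104
```

```text
clock: 19.98
eef_pos: [0.5213, 0.1765, 0.104]
tool_rot: [0.677, 0.735, 0.024, -0.002]
ft_force: [-6.8, -3.2, 17.4]
grip_width: 0.0001
now carton [-35.8   1.2] z 104.0
r 0.554
pos [0.5213 0.1765 0.104 ] heading y 4.69 tilt [0.029 0.038] -> shift mm [-1.1  3.8  0.1] turn -0.3 F [-6.8 -3.2 17.4] w 0.0001 t 19.98 j6 1.80
```

```bash
python3 -m crank '[[[0,0,-15,0,255],[0,0,-45,0,255],[-10,30,-38,0,255],[-15,45,0,0,255],[-15,45,0,0,255],[0,40,0,0,255],[0,0,0,0,255]]]'; python3 q.py 130 -40 155; python3 q.py 130 -40 200
```

```text
clock: 20.85
eef_pos: [0.6856, 0.1455, 0.2098]
tool_rot: [0.676, 0.736, 0.026, -0.001]
ft_force: [-0.7, -0.6, -1.0]
grip_width: -0.0001
now carton [125.3 -44.1] z 209.8
r 0.706
pos [0.6856 0.1455 0.2098] heading y 4.79 tilt [0.034 0.039] -> shift mm [ 2.2  2.7 55.1] turn -0.2 F [-0.7 -0.6 -1. ] w -0.0001 t 20.85 j6 1.68
now carton [125.3 -44.1] z 209.8
r 0.706
pos [0.6856 0.1455 0.2098] heading y 4.79 tilt [0.034 0.039] -> shift mm [ 3.8  4.4 10.1] turn -0.2 F [-0.7 -0.6 -1. ] w -0.0001 t 20.85 j6 1.68
```

```bash
python3 -m crank '[[[0,8,0,0,255],[0,0,0,0,255]]]'; python3 q.py 130 -40 155;python3 - <<'E'
from h import *;from workcell import bot
from scipy.spatial.transform import Rotation as R
o=bot.get_obs(); c=bot.camera('wrist'); cv2.imwrite('pics/w6.png',c['img'])
T=c['T_tool_cam']; P=pts(c)@T[:3,:3].T+T[:3,3]
W=(P@R.from_quat(o['tool_rot']).as_matrix().T+o['eef_pos'])[c['depth']>0]
L=flaps(W,np.array([.557,.1785]),np.deg2rad(5))
m=(L[:,2]>.16)&(L[:,2]<.18)&(L[:,0]>.07)&(L[:,1]>-.02); print(m.sum(),np.percentile(L[m],[2,50,98],axis=0) if m.any() else '')
E
```

```text
clock: 21.1
eef_pos: [0.6925, 0.1461, 0.2092]
tool_rot: [0.676, 0.736, 0.025, -0.001]
ft_force: [-0.2, 0.7, 0.6]
grip_width: -0.0
now carton [132.2 -44.1] z 209.2
r 0.706
pos [0.6925 0.1461 0.2092] heading y 4.80 tilt [0.031 0.039] -> shift mm [ 2.2 -4.1 54.2] turn -0.2 F [-0.2  0.7  0.6] w -0.0000 t 21.10 j6 1.68
3715 [[ 0.09884367 -0.01755656  0.16045417]
 [ 0.10343154  0.03312408  0.1680498 ]
 [ 0.10652533  0.07451514  0.17018241]]
```

View pics/w6.png

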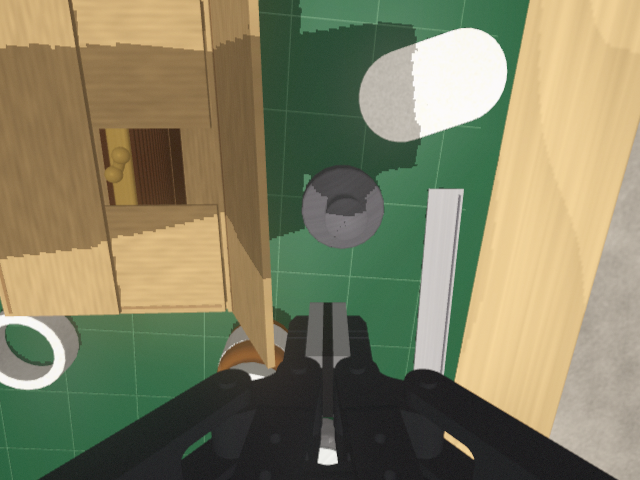

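The fingers at (328,330) stand about 10 mm outside the far flap's edge (x 107 mm in the carton frame). Descend.

```bash
python3 -m crank '[[[1,0,20,0,255],[1,0,20,0,255],[0,0,10,0,255],[0,0,0,0,255]]]'; python3 q.py 80 -40 155
```

```text
clock: 21.65
eef_pos: [0.6909, 0.1507, 0.1616]
tool_rot: [0.676, 0.737, 0.026, -0.001]
ft_force: [0.6, 0.1, -0.2]
grip_width: 0.0002
now carton [131.  -39.4] z 161.6
r 0.657
pos [0.6909 0.1507 0.1616] heading y 4.88 tilt [0.033 0.039] -> shift mm [ -0.9 -51.2   4.7] turn -0.1 F [ 0.6  0.1 -0.2] w 0.0002 t 21.65 j6 1.69
```

```bash
python3 -m crank '[[[0,0,10,0,255],[0,-10,0,0,255],[0,-13,0,0,255],[0,-13,0,0,255],[0,-13,0,0,255]]]'; python3 q.py 63 -40 155
```

```text
clock: 22.28
eef_pos: [0.6439, 0.1471, 0.1515]
tool_rot: [0.676, 0.736, 0.029, 0.001]
ft_force: [-0.1, -0.7, 0.1]
grip_width: 0.0002
now carton [ 83.8 -38.8] z 151.5
r 0.640
pos [0.6439 0.1471 0.1515] heading y 4.86 tilt [0.041 0.041] -> shift mm [ -1.1 -20.7  -4.5] turn -0.1 F [-0.1 -0.7  0.1] w 0.0002 t 22.27 j6 1.70
```

```bash
python3 -m crank '[[[0,-12,0,0,255],[0,-12,2,0,255],[0,-8,12,0,255],[0,-6,12,0,255],[0,-5,12,0,255]]]'; python3 q.py 36 -40 118;python3 -c "
from workcell import bot;import cv2
c=bot.camera('scene');cv2.imwrite('pics/s5.png',cv2.resize(c['img'][130:330,330:530],(600,600)))"
```

```text
clock: 22.9
eef_pos: [0.6039, 0.1452, 0.1139]
tool_rot: [0.676, 0.736, 0.033, 0.004]
ft_force: [0.1, -0.5, 0.8]
grip_width: 0.0002
now carton [ 43.9 -37.2] z 113.9
r 0.613
pos [0.6039 0.1452 0.1139] heading y 4.83 tilt [0.05  0.042] -> shift mm [-2.6 -7.6 -4.6] turn -0.2 F [ 0.1 -0.5  0.8] w 0.0002 t 22.90 j6 1.71
```

View pics/s5.png

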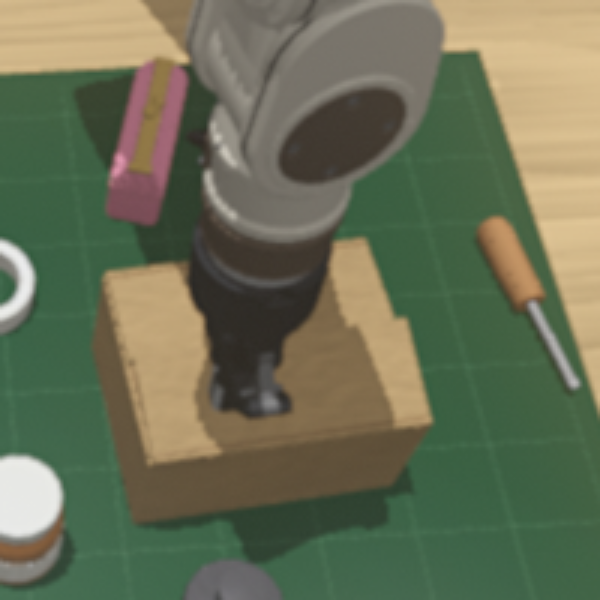

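The far flap is almost down.

```bash
python3 -m crank '[[[0,-5,5,0,255],[0,-3,5,0,255],[0,0,4,0,255],[0,0,3,0,255]]]'; python3 q.py 36 -40 104
```

```text
clock: 23.45
eef_pos: [0.5968, 0.1447, 0.1039]
tool_rot: [0.676, 0.736, 0.035, 0.006]
ft_force: [-7.2, -2.1, 14.7]
grip_width: -0.0002
now carton [ 36.7 -37.1] z 103.9
r 0.613
pos [0.5968 0.1447 0.1039] heading y 4.79 tilt [0.056 0.042] -> shift mm [-2.9 -0.7 -0.3] turn -0.2 F [-7.2 -2.1 14.7] w -0.0002 t 23.45 j6 1.71
```

Lift clear, back away toward the robot, and check everything.

```bash
python3 -m crank '[[[0,0,-15,0,255],[0,0,-45,0,255],[0,0,-50,0,255],[-50,-30,-30,0,255],[-50,-30,0,0,255],[-50,-30,0,0,255],[-50,-30,0,0,255],[0,0,0,0,255],[0,0,0,0,255]]]'; python3 - <<'E'
from h import *;from workcell import bot
c=bot.camera('top'); s=bot.camera('scene'); c0=dict(np.load('pics/top0.npz'))
cv2.imwrite('pics/top9.png',c['img']);cv2.imwrite('pics/sc9.png',s['img'])
for n,k in(('top',c),('scene',s)):
  L=flaps(pts(k).reshape(-1,3),np.array([.557,.1785]),np.deg2rad(5))
  for x in (-.065,-.04,-.01,.01,.04,.065):
    m=(np.abs(L[:,0]-x)<.006)&(np.abs(L[:,1])<.08)&(L[:,2]>.05)&(L[:,2]<.2); print(n,x,m.sum(),np.round(np.percentile(L[m,2],[10,50,90]),4))
d=(np.abs(c['img'].astype(int)-c0['img']).max(2)>40).astype(np.uint8)*255
cv2.imwrite('pics/diff.png',np.where(d[...,None]>0,c['img'],c['img']//3))
print(bot.get_obs()['eef_pos'],bot.get_obs()['ft_force'])
E
```

```text
clock: 24.58
eef_pos: [0.4885, -0.0729, 0.2355]
tool_rot: [0.675, 0.736, 0.037, 0.01]
ft_force: [0.4, 0.5, 0.5]
grip_width: -0.0001
top -0.065 452 [0.1004 0.1037 0.1069]
top -0.04 444 [0.1002 0.1036 0.1067]
top -0.01 438 [0.1002 0.1035 0.1068]
top 0.01 452 [0.1006 0.1036 0.1066]
top 0.04 436 [0.1006 0.1036 0.1068]
top 0.065 430 [0.1004 0.1036 0.1067]
scene -0.065 369 [0.1023 0.1042 0.106 ]
scene -0.04 383 [0.1025 0.1043 0.106 ]
scene -0.01 401 [0.1024 0.1042 0.1061]
scene 0.01 411 [0.1023 0.1041 0.1058]
scene 0.04 431 [0.1021 0.1041 0.106 ]
scene 0.065 460 [0.1021 0.104  0.1058]
[ 0.48870382 -0.07215606  0.2352076 ] [-0.90912961 -0.12560885 -0.07002717]
```

View pics/top9.png

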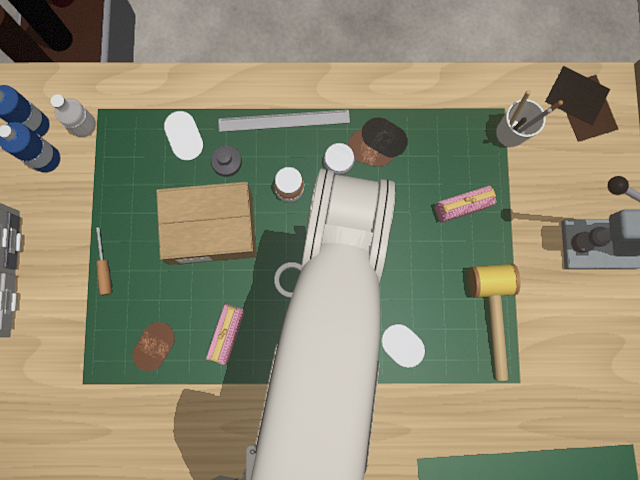

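View pics/sc9.png

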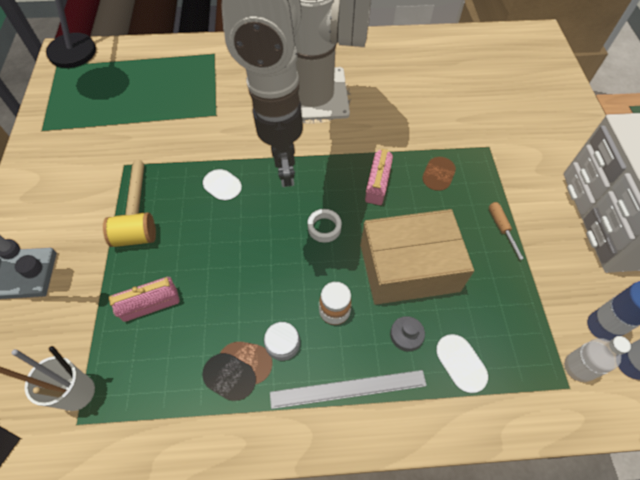

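The top view shows the carton closed and flat, with its seam around (205,220). The lid measures 103.6 to 104.2 mm everywhere, against the expected 104. In the scene view the bystanders are where they were (jar (335,300), tape (324,225), awl (505,230), mallet (130,230), weight (407,333), tin (282,340)), and the arm is clear.

```bash
python3 -c "
from workcell import bot
print(bot.job_done())"
```

```text
the job is handed in; nothing more can be done
None
```

The purse is packed and the carton is closed; I handed the job in at about 24.7 s of the 69 s allowed. I lowered the purse until the wrist no longer carried its weight and then let go. I folded the two short flaps flat first, then the near long flap, then the far one.

**Last checks:**
- **Purse:** after release it stood upright near the middle of the carton, with a 42 x 120 mm footprint and its top at about 85–87 mm. I saw it upright through the gap between the short flaps; once the long flaps closed it could no longer be seen.
- **Short flaps:** both measured 100 mm high along their whole length.
- **Closed lid:** it measured 103.6 mm in the top view and about 104.1 mm in the scene view, against the expected 104 mm.
- **Forces:** the highest wrist force I read was about 19 N, while pressing the flaps flat.
- **Other items:** everything on the bench looked unmoved in both views, judged by eye. In the top view the arm hid part of the tape roll; the scene view shows it in place.

**Disagreement:** the tool drifted up to about 4° off vertical between moves, which the interface can't correct. The purse was about 2.7° off vertical when it touched the floor, and it settled level on release.

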